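# Switch the drying-gas valve bank over to the conical flask

### The arm

A 6-joint arm with a two-finger parallel gripper is mounted at the origin on a cart in front of the work surface, level with it; the furniture and walls round the work are solid. World frame = base frame: x ahead of the robot, y to its left, z up, the work surface at z = 0. Lengths are in m, angles in rad, forces in N, time in s.
With the tool pointing down it reaches from about 0.275 to 1 m from the base axis. Payload 8.4 kg.
Tool frame: the origin (TCP) lies midway between the tips of the shut fingers; the grasp point (between the pads) lies 19 mm behind it (env.grasp_offset is the distance from the TCP to the grasp point, in m); z points along the fingers, y is the line along which they close (so a half turn about z gives the same grasp; the last joint's range is limited). The gripper opens to 85 mm and grips with 20 to 120 N. Pads are 22 mm wide; open, the fingers measure 114 mm over their backs; the gripper's body (76 mm by 85 mm) begins 54 mm behind the grasp point. The pads swing forward as they close: fully open they stand 13 mm farther back than shut.
Start: joints at [-1.172, 0.353, 1.633, -0, 1.155, -0.002], TCP at [0.244, -0.575, 0.209] pointing down, gripper open.
Joint ranges: [-2.63, 2.63], [-0.92, 2.1], [0.06, 2.66], [-1.3, 4.44], [0, 2.69], [-3.02, 3.02]. Speed limits (rad/s): [2.22, 2.22, 2.79, 3.14, 3.14, 3.14].

### API

Orientations are given as a unit quaternion [w, x, y, z].
In Python, from rig import env, vision gives the robot as it stands.
- The arm moves only by the shell command python3 -m crank 'ROWS' [FORCE]. ROWS is JSON, a list of rows, each a list of 3 entries, a list of its own where there are three numbers: the shift along the tool's x, y, z in mm, then the turn about the tool's z in rad, then the gripper's target within -1 to 1 (shut at 1, half-way at 0, fully open at -1). A call has 1 to 20 rows; each row is the pose to reach, as a shift and turn from the pose commanded when the call began, along the tool's axes at that moment; what a row does not reach only later rows make up. A row lasts 1/12 s, in which the tool goes at most 41.7 mm and 7.16 degrees, less where a joint would pass 70% of its speed; a pose out of reach is approached as far as the arm can. A call with a gripper value outside its range is refused whole. The fingers move at their own pace and stop on an object; FORCE is the grip in N (left out, the last holds). Time passes only in rows, so rows that repeat a pose let the fingers close. It gives the time, the measured TCP pose, the force, the opening and the grip force at its end, in the units of the state.
- env.read_state(): the state, without advancing time (a new reading comes with each control period).
- vision.camera(name): name is "side" or "top" or "wrist"; returns a dict with "image" (384x512x3 uint8, red, green, blue), "fx", "fy", "cx", "cy" (pixels), "extrinsics" (4x4, takes a point from camera to world coordinates); the wrist camera has in their place "mount" (4x4, takes a point from camera to tool coordinates, whose origin is the TCP and whose axes are the flange's). Camera axes: x right, y up, looking along -z (the intrinsics and any distortion apply to the point x, -y, -z); pixel columns grow to the right and rows downward; lengths in m; the calibration is good to about 2 mm. A picture is of the moment at which its call begins: read the wrist's pose just before it. There is no depth.
- env.job_done(): hands the job in; it is judged then, once.
The state is a dict: "time": time; "joint_positions": joint angles; "joint_velocities": joint speeds; "joint_efforts": joint torques, N m; "ee_pos": TCP position; "eef_rot": TCP orientation; "wrist_force": force on the tool from outside, world axes, zero at the start; "moment": the same for the moment, N m; "finger_gap": finger opening in m; "grasp_force": force on a finger pad.
Only numpy, scipy, OpenCV 4.12 (cv2) and the standard library are available. Lean on these libraries where they do the work, as an engineer would, in place of code of your own. Each camera call takes 0.05 s, during which the arm holds its last target. There are 200 camera calls.

### The job

Switch the drying gas over to the conical flask. First push home the one valve knob that is pulled out, then pull the knob of the valve whose spout ends over the conical flask all the way out, and let go. Leave the third knob as it is, and the flask standing where it is.

Things in the scene. Friction and masses are not known exactly. Their poses are not given: they have to be found in the camera images.
- old_knob (a point): Centre of the knob that is out at the start (57 mm above the worktop). The 3 knobs are alike: round, white, 28 mm across, 20 mm long, axis level, on an 11 mm steel stem in the front of a grey valve block (70 deep, 56 wide, top at 74 mm). Axes: x along the stem into the block, z up. It slides 40 mm along x between stops: home (centre 32 mm before the block's face) and out (40 mm farther along -x).
- flask_knob (a point): Centre of the knob of the valve whose bent steel spout ends over the conical flask; home at the start; axes and build as old_knob. A detent holds each knob at both ends of its travel: about 6 N start it, and past the middle it snaps to the other end. A fixed gland nut covers 6 mm before the block's face, so 16 mm of stem show behind a home knob.
- spare_knob (a point): Centre of the third knob, home at the start and to stay there; axes and build as old_knob. The valves stand side by side on one rail, 85 mm apart, in any order; knobs that are home lie in one line along y. Each spout rises 125 mm behind its home knob to 158 mm above the worktop and ends over its vessel: two over small beakers, one over the conical flask.
- flask_middle (a point): Middle of the conical glass flask, on its axis, half-way up (53 mm above its foot), z up. The flask is 65 mm across at the foot and 106 mm tall, and stands loose on the worktop under its valve's spout, about 185 mm behind the home position of flask_knob.
Things that resemble listed ones, but are neither listed nor needed, are in the scene too. There is more than one size of the part that bears flask_middle; the job needs the middle-sized.

How it is judged:
By the outcome, as a careful person would: the job done as asked, in the order asked, and still so for the second after the job is handed in, with the robot touching nothing.
It also fails if it takes over 35 s, if anything falls off the work surface, if the arm or the gripper's body presses on something with over 40 N, if the wrist force passes 120 N, or if a joint passes its speed limit or range.

## Working session

There is one attempt and no reset: what is moved stays moved. The work goes in short steps, Python scripts to look and compute and a shell command to move; the robot and the scene stay as the last step left them, time stands still between calls to the robot, and variables do not carry over. Pictures are saved under pics/ and viewed, at most 10 in all, crops included, and the job is handed in when it is done.

```bash
mkdir -p pics; python3 - <<'E'
from rig import env, vision
import cv2,numpy as np,pickle
s=env.read_state();print(s)
d={}
for n in("side","top","wrist"):
    c=vision.camera(n);d[n]=c
    print(n,{k:(np.round(v,4).tolist() if k!="image" else v.shape) for k,v in c.items()})
    cv2.imwrite(f"pics/{n}0.png",c["image"][:,:,::-1])
pickle.dump(d,open("d0.pkl","wb"))
E
```

```text
{'time': 0.0, 'joint_positions': array([-1.17237766e+00,  3.53658188e-01,  1.63414888e+00, -1.85331516e-05,
        1.15518885e+00, -2.39387021e-03]), 'joint_velocities': array([-9.92118598e-05, -9.83424713e-04,  8.44646720e-04, -6.86817346e-04,
       -9.98178059e-05, -8.96085859e-04]), 'joint_efforts': array([ 8.66941377e-05, -6.05244470e+01, -3.42063189e+01, -1.94270422e-05,
        9.53689101e-03, -4.44784212e-05]), 'ee_pos': array([ 0.24365312, -0.57499368,  0.20864912]), 'eef_rot': array([-6.86255859e-04,  9.79984796e-01,  1.99071110e-01, -1.46335474e-04]), 'wrist_force': array([-0.68824414, -0.27429485, -0.49643157]), 'moment': array([ 0.07421595, -0.01139788,  0.01831887]), 'grasp_force': 0.0, 'finger_gap': 0.08573797150376901}
side {'image': (384, 512, 3), 'fx': 374.9229, 'fy': 374.9229, 'cx': 259.6394, 'cy': 187.144, 'extrinsics': [[-0.9994, 0.0002, -0.0335, 0.6231], [-0.0263, -0.622, 0.7826, 0.6675], [-0.0207, 0.783, 0.6217, 0.6161], [0.0, 0.0, 0.0, 1.0]]}
top {'image': (384, 512, 3), 'fx': 408.9095, 'fy': 408.9095, 'cx': 257.8259, 'cy': 187.7702, 'extrinsics': [[0.0012, 0.9916, -0.1296, 0.5442], [-0.9995, -0.0029, -0.0316, -0.0084], [-0.0317, 0.1296, 0.9911, 0.9121], [0.0, 0.0, 0.0, 1.0]]}
wrist {'image': (384, 512, 3), 'fx': 288.5045, 'fy': 288.5045, 'cx': 256.0691, 'cy': 195.8009, 'mount': [[0.0001, 0.9487, 0.3163, 0.0826], [1.0, -0.0005, 0.0011, 0.0002], [0.0012, 0.3163, -0.9487, -0.1654], [0.0, 0.0, 0.0, 1.0]]}
```

View pics/side0.png

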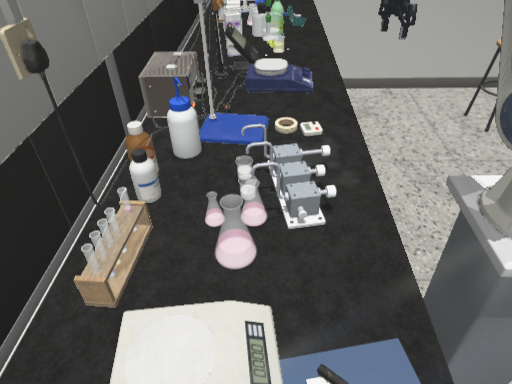

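View pics/top0.png

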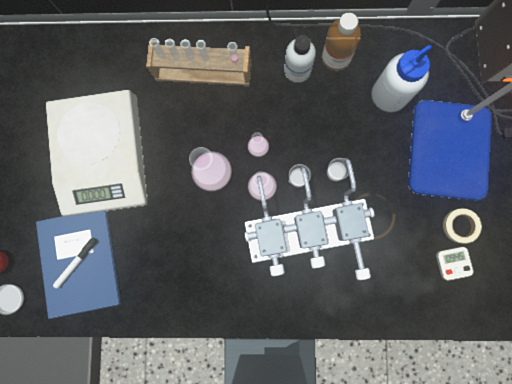

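Top: three knobs at about (277,270), (318,262) and (362,274). The right one is clearly out. The left valve's spout seems to end over the medium flask at (262,185), and the other two over beakers. There are also a large flask (211,170) and a small one (258,145). I'll confirm in enlarged crops.

```bash
python3 - <<'E'
import cv2
a=cv2.imread("pics/top0.png")[150:290,240:385];cv2.imwrite("pics/topc.png",cv2.resize(a,None,fx=4,fy=4,interpolation=cv2.INTER_CUBIC))
a=cv2.imread("pics/side0.png")[115:245,195:345];cv2.imwrite("pics/sidec.png",cv2.resize(a,None,fx=4.5,fy=4.5,interpolation=cv2.INTER_CUBIC))
E
```

```text
(no output)
```

View pics/topc.png

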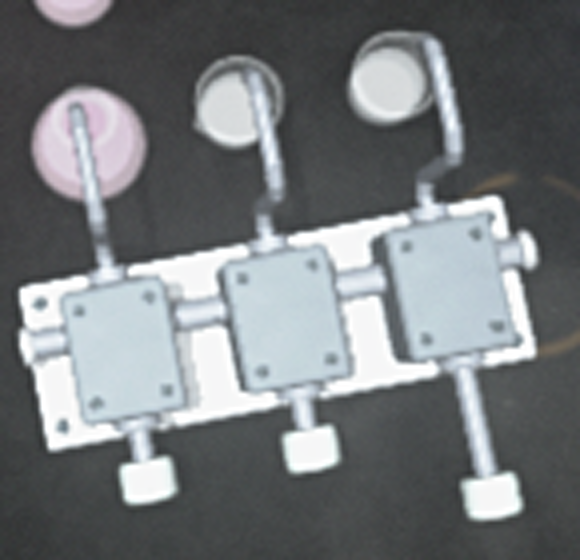

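View pics/sidec.png

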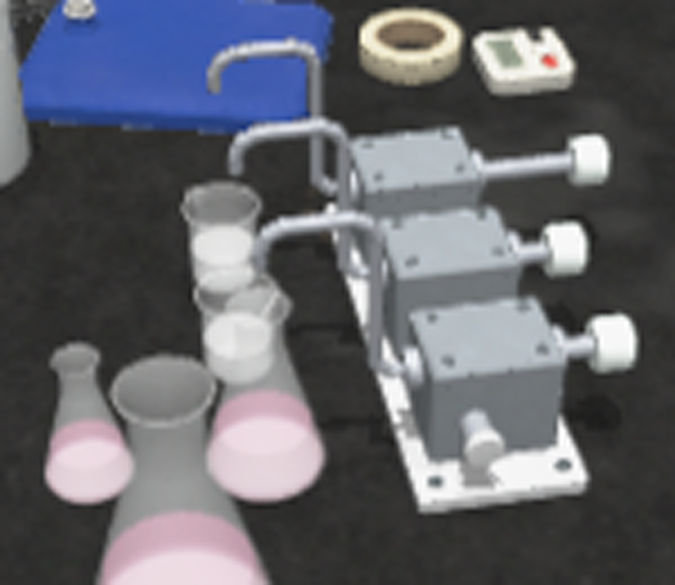

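The crops settle which is which. In the top crop, the left spout ends over the medium pink flask's mouth (80,110), while the middle and right spouts end over beakers. So the left knob (147,480) is flask_knob, the middle one (311,449) is spare, and the right one (492,496), on a long stem, is old_knob. The large and small flasks stand under no spout.

```bash
cat > h.py <<'E'
import numpy as np,pickle
from scipy.optimize import least_squares
def ray(c,u,v):
    E=np.array(c["extrinsics"]);d=np.array([(u-c["cx"])/c["fx"],-(v-c["cy"])/c["fy"],-1]);return E[:3,3],E[:3,:3]@d
def atz(c,u,v,z):
    o,d=ray(c,u,v);return o+d*(z-o[2])/d[2]
E
python3 - <<'E'
from h import *
d=pickle.load(open("d0.pkl","rb"))
T={"flask":(147,480),"spare":(311,449),"old":(492,496)}
S={"flask":(613,342),"spare":(567,250),"old":(588,160)}
P={}
for k in T:
    a=atz(d["top"],240+T[k][0]/4,150+T[k][1]/4,.057)
    b=atz(d["side"],195+S[k][0]/4.5,115+S[k][1]/4.5,.057)
    print(k,a.round(4),b.round(4));P[k]=(a+b)/2
v=P["flask"]-P["spare"];print(np.linalg.norm(v),"yaw from knobs",np.arctan2(-v[0],v[1]))
# block top corners (z=.074) screws lines in top crop
for (u,w,u2,w2) in[((79,310),(97,403),(149,297),(167,390)),((242,283),(263,372),(313,265),(332,359)),((407,247),(427,340),(476,234),(497,326))]:
    q=[atz(d["top"],240+x[0]/4,150+x[1]/4,.074) for x in(u,w,u2,w2)]
    f=q[0]-q[1]+q[2]-q[3];l=q[0]-q[2]+q[1]-q[3];c=sum(q)/4
    print("block c",c.round(4),"yaw",np.arctan2(f[1],f[0]),np.arctan2(-l[0],l[1]))
E
```

```text
flask [ 0.4856 -0.0201  0.057 ] [ 0.4843 -0.0217  0.057 ]
spare [ 0.5015 -0.1042  0.057 ] [ 0.5    -0.1036  0.057 ]
old [ 0.4782 -0.1956  0.057 ] [ 0.478  -0.1961  0.057 ]
0.08451315477378978 yaw from knobs 0.1877579302069016
block c [ 0.5518 -0.008   0.074 ] yaw 0.18969795457914865 0.1831886562904023
block c [ 0.5671 -0.0916  0.074 ] yaw 0.20020299850677337 0.21745728033934542
block c [ 0.5838 -0.1749  0.074 ] yaw 0.1895657271509746 0.19132003879984258
```

```bash
python3 -m crank '[[[36,-26,0],0.1,-1],[[73,-52,0],0.21,-1],[[109,-77,0],0.21,-1],[[145,-103,0],0.21,-1],[[182,-129,0],0.21,-1],[[218,-155,0],0.21,-1],[[254,-180,0],0.21,-1],[[291,-206,0],0.21,-1],[[327,-232,30],0.21,-1],[[364,-258,58],0.21,-1],[[364,-258,58],0.21,-1],[[364,-258,58],0.21,-1],[[364,-258,58],0.21,-1],[[364,-258,58],0.21,-1]]' 50
python3 - <<'E'
from rig import env, vision
import cv2,numpy as np,pickle
from scipy.spatial.transform import Rotation as R
s=env.read_state();c=vision.camera("wrist")
q=s["eef_rot"];r=R.from_quat(np.r_[q[1:],q[0]]).as_matrix();print(s["ee_pos"],r.round(4).tolist(),s["joint_positions"].round(2))
M=np.eye(4);M[:3,:3]=r;M[:3,3]=s["ee_pos"];c["extrinsics"]=M@np.array(c["mount"])
W=np.linalg.inv(c["extrinsics"])
im=c["image"][:,:,::-1].copy()
for p in[(.4853,-.0209,.057),(.5008,-.1039,.057),(.4781,-.1959,.057)]:
    x=W@np.r_[p,1];u=c["cx"]+c["fx"]*x[0]/-x[2];v=c["cy"]-c["fy"]*x[1]/-x[2];print(u,v)
    if 0<u<512 and 0<v<384: cv2.drawMarker(im,(int(u),int(v)),(0,0,255),0,8,1)
pickle.dump(c,open("w1.pkl","wb"));cv2.imwrite("pics/w1.png",im)
E
```

```text
time: 1.32
ee_pos: [0.4783, -0.196, 0.1514]
eef_rot: [0.0, 0.995, 0.096, -0.0]
wrist_force: [0.3, 0.3, 0.3]
finger_gap: 0.0854
grasp_force: 0.0
[ 0.4782571  -0.19601726  0.15141904] [[0.9816, 0.1908, -0.0005], [0.1908, -0.9816, -0.0002], [-0.0006, 0.0001, -1.0]] [-0.39  0.25  1.92 -0.    0.97  0.99]
67.21962126884549 148.8734892247
160.9529882606593 149.58889365030961
256.30520123068146 191.7353574245727
```

View pics/w1.png

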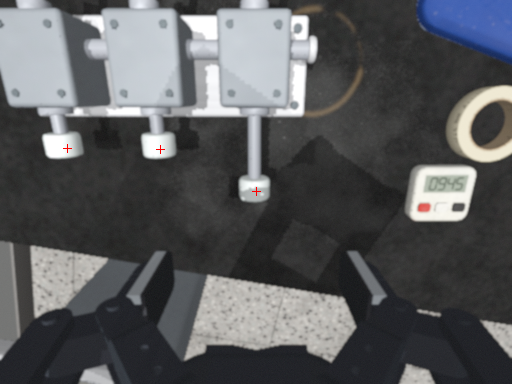

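The wrist view agrees with my estimates: old_knob at (255,188), spare (159,146), flask_knob (63,146), each within about 2 mm. Descending to grip old_knob.

```bash
python3 -m crank '[[[0,0,38],0,-1],[[0,0,76],0,-1],[[0,0,115],0,-1],[[0,0,115],0,-1],[[0,0,115],0,-1],[[0,0,115],0,0.6],[[0,0,115],0,1],[[0,0,115],0,1],[[0,0,115],0,1],[[0,0,115],0,1],[[0,0,115],0,1],[[0,0,115],0,1]]' 50
```

```text
time: 2.37
ee_pos: [0.4788, -0.1942, 0.0382]
eef_rot: [-0.001, 0.996, 0.095, 0.001]
wrist_force: [-2.7, 13.5, 21.1]
finger_gap: 0.0238
grasp_force: 49.0
```

Gap 23.8 mm with an upward force: I'm gripping slightly too high and about 2 mm off sideways. Regripping.

```bash
python3 -m crank '[[[0,0,0],0,0],[[0,0,0],0,0],[[0,0,0],0,0],[[0,-2,6],0,0],[[0,-2,6],0,0],[[0,-2,6],0,0],[[0,-2,6],0,1],[[0,-2,6],0,1],[[0,-2,6],0,1],[[0,-2,6],0,1],[[0,-2,6],0,1],[[0,-2,6],0,1]]' 50
```

```text
time: 3.37
ee_pos: [0.4779, -0.1941, 0.0304]
eef_rot: [0.0, 0.995, 0.095, -0.0]
wrist_force: [-2.6, -1.6, 3.0]
finger_gap: 0.0261
grasp_force: 49.1
```

```bash
python3 -m crank '[[[5,0,0],0,1],[[10,0,0],0,1],[[15,0,0],0,1],[[20,0,0],0,1],[[25,0,0],0,1],[[30,0,0],0,1],[[35,0,0],0,1],[[39,0,0],0,1],[[42,0,0],0,1],[[42,0,0],0,1],[[42,0,0],0,1]]'
```

```text
time: 4.28
ee_pos: [0.5172, -0.1864, 0.0304]
eef_rot: [0.0, 0.995, 0.096, -0.002]
wrist_force: [-8.8, -6.3, 8.9]
finger_gap: 0.0258
grasp_force: 50.4
```

Old knob moved 40 mm to its stop. Release, rise, and shift 170 mm over to flask_knob.

```bash
python3 -m crank '[[[-1,0,0],0,0],[[-1,0,0],0,-0.2],[[-1,0,0],0,-0.2],[[-1,0,0],0,-0.2],[[-2,0,40],0,-0.2],[[-2,0,0],0,-0.2]]' >/dev/null 2>&1 <<< '' ; echo skip
```

```text
skip
```

I got a sign wrong there: +z points down the tool, so that call moved the tool down instead of up, and I had hidden its output. I'll check the state before going on.

```bash
python3 - <<'E'
from rig import env, vision
import cv2
s=env.read_state();print(s)
for n in("side","top"):
    cv2.imwrite(f"pics/{n}2.png",vision.camera(n)["image"][:,:,::-1])
a=cv2.imread("pics/side2.png")[115:245,195:345];b=cv2.imread("pics/top2.png")[150:290,240:385]
a=cv2.resize(a,(400,400));b=cv2.resize(b,(400,400))
cv2.imwrite("pics/c2.png",cv2.hconcat([a,b]))
E
```

```text
{'time': 4.7833, 'joint_positions': array([-3.48289989e-01,  5.15813791e-01,  1.93447436e+00,  1.69271625e-04,
        7.31981203e-01,  1.03145127e+00]), 'joint_velocities': array([ 7.39799909e-04, -1.08116986e+00, -1.29706245e-01, -3.61485962e-04,
        1.25745642e+00,  9.76466208e-04]), 'joint_efforts': array([ 4.88953257e-02, -1.09012170e+02, -4.72432816e+01,  2.66839917e-03,
       -6.54013485e+00, -1.26956435e-02]), 'ee_pos': array([ 0.50382897, -0.18129649,  0.00577464]), 'eef_rot': array([-0.00878241,  0.99524095,  0.09529878, -0.01834295]), 'wrist_force': array([-8.08403237,  3.22892203, -5.8673025 ]), 'moment': array([ 0.05257199,  0.23688693, -0.04666542]), 'grasp_force': 0.0, 'finger_gap': 0.050979273719158454}
```

View pics/c2.png

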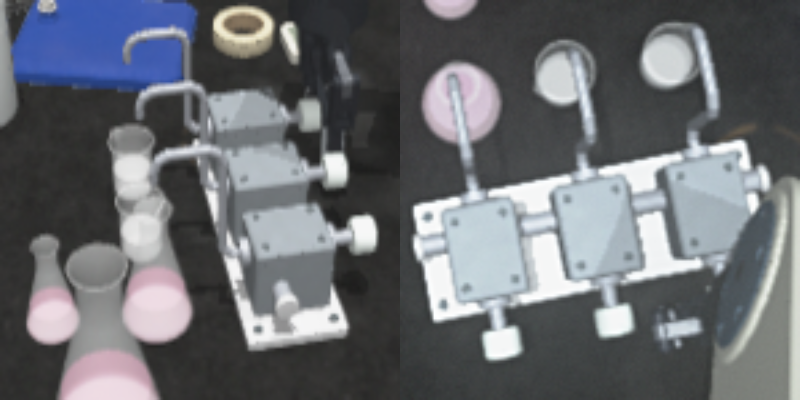

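The knob still looks home in both views and nothing has shifted. The tool is just recovering from the dip, so I'll let it settle and check the forces.

```bash
python3 -m crank '[[[0,0,0],0,-0.2],[[0,0,0],0,-0.2],[[0,0,0],0,-0.2],[[0,0,0],0,-0.2]]'
```

```text
time: 5.22
ee_pos: [0.5179, -0.1866, 0.0322]
eef_rot: [0.001, 0.995, 0.095, 0.001]
wrist_force: [0.4, 0.5, -0.1]
finger_gap: 0.0513
grasp_force: 0.0
```

```bash
python3 -m crank '[[[0,0,-30],0,-0.2],[[0,0,-60],0,-0.2],[[0,0,-90],0,-0.2],[[0,0,-90],0,-0.2],[[0,-30,-90],0,-0.2],[[0,-65,-90],0,-0.2],[[0,-100,-90],0,-0.2],[[0,-135,-90],0,-0.2],[[0,-160,-90],0,-0.2],[[0,-170,-90],0,-0.2],[[0,-170,-90],0,-0.2],[[0,-170,-90],0,-0.2],[[0,-170,-90],0,-0.2]]'
python3 - <<'E'
from rig import vision
import cv2
a=vision.camera("wrist")["image"][:,:,::-1];b=vision.camera("side")["image"][115:245,195:345,::-1]
cv2.imwrite("pics/w3.png",cv2.hconcat([cv2.resize(a,(440,330)),cv2.resize(b,(360,330))]))
E
```

```text
time: 6.3
ee_pos: [0.4856, -0.0203, 0.1208]
eef_rot: [0.0, 0.995, 0.095, 0.001]
wrist_force: [-0.6, -0.4, 0.8]
finger_gap: 0.0516
grasp_force: 0.0
```

View pics/w3.png

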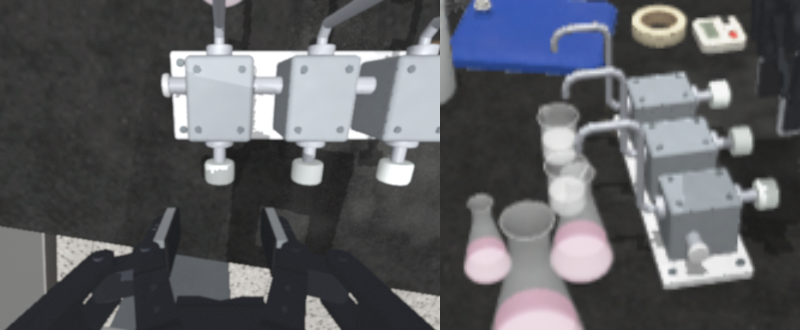

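All three knobs are in line now: (219,171), (306,171) and (396,171) in the wrist view, so old_knob is home. The fingers are centred on flask_knob. Descend and grip.

```bash
python3 -m crank '[[[0,0,30],0,-0.2],[[0,0,60],0,-0.2],[[0,0,90],0,-0.2],[[0,0,90],0,-0.2],[[0,0,90],0,-0.2],[[0,0,90],0,1],[[0,0,90],0,1],[[0,0,90],0,1],[[0,0,90],0,1],[[0,0,90],0,1]]' 50
```

```text
time: 7.23
ee_pos: [0.4864, -0.0194, 0.0323]
eef_rot: [0.0, 0.995, 0.095, 0.002]
wrist_force: [-1.7, 1.6, 8.8]
finger_gap: 0.0256
grasp_force: 49.1
```

Good grip. Pull 42 mm out along −x.

```bash
python3 -m crank '[[[-5,0,0],0,1],[[-10,0,0],0,1],[[-15,0,0],0,1],[[-20,0,0],0,1],[[-25,0,0],0,1],[[-30,0,0],0,1],[[-35,0,0],0,1],[[-39,0,0],0,1],[[-42,0,0],0,1],[[-42,0,0],0,1],[[-42,0,0],0,1]]'
```

```text
time: 8.15
ee_pos: [0.447, -0.0271, 0.0323]
eef_rot: [0.0, 0.995, 0.095, 0.003]
wrist_force: [5.2, 6.4, 4.2]
finger_gap: 0.0256
grasp_force: 50.4
```

It moved 40.1 mm, to the stop. Release, rise (−z) and back off.

```bash
python3 -m crank '[[[-41,0,0],0,-0.2],[[0,0,0],0,-0.2]]' --help >/dev/null 2>&1; python3 - <<'E'
from rig import env
s=env.read_state();print(s["time"],s["ee_pos"],s["finger_gap"])
E
```

```text
8.15 [ 0.44704706 -0.0270524   0.03231351] 0.02557511713086669
```

That call was malformed and was refused. The clock and pose haven't changed. Here is the correct release.

```bash
python3 -m crank '[[[1,0,0],0,-0.2],[[1,0,0],0,-0.2],[[1,0,0],0,-0.2],[[1,0,0],0,-0.2],[[1,0,0],0,-0.2],[[1,0,-30],0,-0.2],[[1,0,-60],0,-0.2],[[1,0,-95],0,-0.2],[[1,0,-130],0,-0.2],[[-40,0,-130],0,-0.2],[[-60,0,-130],0,-0.2],[[-60,0,-130],0,-0.2],[[-60,0,-130],0,-0.2],[[-60,0,-130],0,-0.2]]'
python3 - <<'E'
from rig import vision
import cv2
a=vision.camera("wrist")["image"][:,:,::-1];b=vision.camera("side")["image"][115:245,195:345,::-1]
cv2.imwrite("pics/w4.png",cv2.hconcat([cv2.resize(a,(440,330)),cv2.resize(b,(360,330))]))
E
```

```text
time: 9.32
ee_pos: [0.3856, -0.0389, 0.1606]
eef_rot: [0.0, 0.995, 0.095, 0.001]
wrist_force: [1.0, 0.3, -0.3]
finger_gap: 0.0515
grasp_force: 0.0
```

View pics/w4.png

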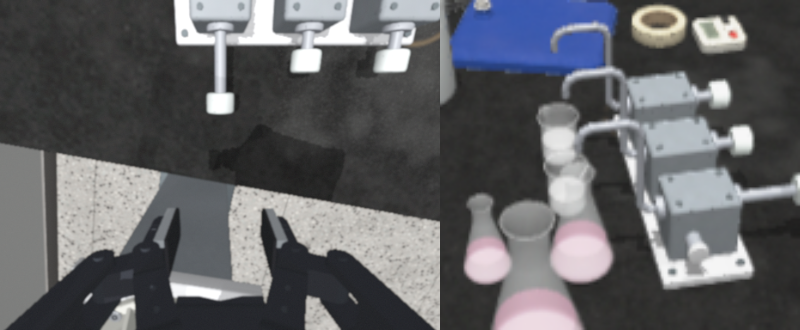

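flask_knob is fully out at (220,103). The other two are home at (306,60) and (392,60), the flask hasn't moved, and the gripper is clear. Handing in.

```bash
python3 -c "
from rig import env
print(env.job_done())"
```

```text
the job is handed in; nothing more can be done
None
```

Job handed in at about 9.4 s: old_knob was pushed home, then flask_knob pulled fully out and released, with spare_knob and the flask unmoved; after releasing old_knob I sent one wrong-sign move that dipped the tool toward the worktop, and its peak force wasn't recorded, though nothing had shifted in the pictures.

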